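# Lock the sharps bin onto its arm with the loop pin

## Robot

A 6-joint arm with a two-finger parallel gripper is mounted at the origin on the work surface. World frame = base frame: x ahead of the robot, y to its left, z up, the work surface at z = 0. Lengths are in mm, angles in rad, forces in N, time in s.
With the tool pointing down it reaches from about 350 to 975 mm from the base axis. Payload 7.1 kg.
Tool frame: the origin (TCP) lies at the very end of the fingers, on their centre line; the grasp point (between the pads) lies 19 mm behind it; x points along the fingers, y is the direction in which the jaws open and shut, and the axes are right-handed (so a half turn about x gives the same grasp; the last joint's range is limited). The gripper opens to 88 mm and grips with 3 to 60 N. Pads are 20 mm wide; open, the fingers measure 115 mm over their backs; the gripper's body (75 mm by 178 mm) begins 61 mm behind the grasp point.
Start: joints at [-1.271, 0.423, 1.63, -0, 1.089, -0.019], TCP at [195.909, -593.485, 222.675] pointing down, gripper open.
Joint ranges: [-3, 3], [-0.9, 2.11], [0.09, 2.58], [-1.31, 4.45], [0.11, 2.69], [-2.54, 2.54]. Speed limits (rad/s): [2.39, 2.39, 3.01, 3.14, 3.14, 3.14].

## Interface

Orientations are given as a rotation vector (axis times angle).
In Python, from workcell import ctrl gives the robot as it stands. The module is installed in compiled form; this text tells all that it offers.
- The arm moves only by the tool carry_out, never from a script. Its argument "commands" is a list of rows, each a list of 6 numbers: the shift along the tool's x, y, z in m, then the turn, a rotation vector about the tool's x, y, z in degrees. In form: [[tx, ty, tz, rx, ry, rz], ...]. A call has 1 to 8 rows; each row shifts and turns the pose as measured when the row begins, along the tool's axes as they then stand; what a row does not reach is not made up. A row lasts 1/8 s, in which the tool goes at most 62.5 mm and 10.7 degrees, less where a joint would pass 70% of its speed; a pose out of reach is approached as far as the arm can. A call with a gripper value outside its range is refused whole. "grip" is the closure, from 0 (fully open) to 1 (shut), set as the call begins (left out, the last holds). The fingers move at their own pace and stop on an object; the grip force is fixed at half the most. Time passes only in rows, so rows that do not move let the fingers close. It gives the time, the measured TCP pose, the force and the opening at its end, in the units of the state.
- ctrl.get_obs(): the state, without advancing time (a new reading comes with each control period).
- ctrl.get_image(name): name is "side" or "top" or "wrist"; returns a dict with "pixels" (384x512x3 uint8, blue, green, red), "intrinsics" (3x3 intrinsics, pixels), "rvec" (rotation vector, rad) and "tvec" (3), from world to camera coordinates, as OpenCV has them. Camera axes: x right, y down, z forward; pixel columns grow to the right and rows downward; lengths in mm; the calibration is good to about 2 mm. A picture is of the moment at which its call begins. There is no depth.
- ctrl.close_job(): hands the job in, once; it reports no verdict.
The state is a dict: "t": time; "qpos": joint angles; "qvel": joint speeds; "joint_torque": joint torques, N m; "ee_pos": TCP position; "orientation": TCP orientation; "ft_force": force on the tool from outside, world axes, zero at the start; "moment": the same for the moment, N m; "width": finger opening in mm.
Only numpy, scipy, OpenCV 4.12 (cv2) and the standard library are available. Lean on these libraries where they do the work, as an engineer would, in place of code of your own. Each camera call takes 0.05 s, during which the arm holds its last target. There are 200 camera calls.

## Task

Lock the hanging sharps bin onto its arm: take the orange pin with the wire loop from the stand, feel for the cross hole in the square steel arm and push the pin through, gently and never by force, until its collar sits flat on the arm with the loop pointing out past the arm's free end. Then swing the sprung loop down over the arm's end until it snaps shut around the arm, let go, and leave everything else where it is.

Things in the scene. Friction and masses are not known exactly. Their poses are not given: they have to be found in the camera images.
- bracket: Fixed steel bracket. Origin on the table directly below hole_mid; z up; +y runs along its arm to the free end. The arm is a level bare steel bar, 24 x 24 mm in section, its flat top 130 mm up. A vertical cross hole, 11.4 mm wide with a 0.8 mm chamfer, goes right through it on its centre line (x = 0); the arm ends 24 mm beyond the hole's centre. Below the arm's outer part is only the table.
- strap_top (a point): Centre of the top of the red strap, 140 mm up and 12 mm thick along y, by which the yellow sharps bin hangs from the arm, 68 mm before hole_mid (y = -68). The bin is 100 mm wide, from y = -122 to -47, up to 106 mm high; behind it, at y = -135 to -165, stands a white post 163 mm high. All are fixed parts of the bracket.
- hole_mid (a point): Point fixed to the bracket on the arm's centre line at the arm's top (130 mm up), in the middle of the range of the cross hole. The arm has end play: the hole's centre lies anywhere within 10 mm of this point either way along the bracket's y. It is not measured and must be found by feel (or seen). 60 N of friction holds the arm, so light forces do not shift it.
- pin: Loose lock pin, about 70 g, upright in one of the stand's two holes. Origin at the underside centre of its round steel collar (18 mm wide, 4 mm thick; the seating face), z up. Below it a round shank, 10 mm in diameter and 36 mm long. The wire loop is hinged on the dark neck above the collar, about the pin's x axis at z = 9 mm, and points along the pin's +y.
- pin_grip (a point): Centre of the pin's orange square grip, 18 x 18 mm with faces along the pin's x and y, from 16 to 52 mm above the collar's underside (this point: 34 mm). Grip it across the pin's x. While the loop is open its legs, beside the neck, rise to 15 mm within 11 mm of the axis; keep fingertips above that.
- pin_tip (a point): Centre of the end of the shank, 36 mm below the collar's underside. The last 2 mm taper from 10 to 8.6 mm in diameter.
- loop (a joint): Angle of the wire loop on the pin, rad. 0 = open: along the pin's +y and 20 degrees (0.35 rad) upward. It grows as the loop swings down; 1.92 = shut, straight down at its stop, around the arm. An over-centre spring (up to 0.1 N m, so about 2 N at the loop's end) holds it open; past about 1.0 rad it snaps shut by itself and stays shut.
- loop_end (a point): Middle of the loop's cross wire, its end farthest from the hinge, 52 mm from the hinge axis. The loop is of 4 mm steel wire, 31 mm clear inside. It passes round the arm's end with some 3 mm to spare on each side if the pin's y points straight along the arm.
- stand: Fixed grey block 130 x 50 x 45 mm, origin under its centre, z up. Two upright holes 12 mm wide, 41 mm deep, at x = -40 and x = +40 mm hold the lock pin and the spare; the pins' collars rest on its top, 45 mm above the table.
- spare: Loose plain pin with a blue 18 mm square grip and no loop, in the other hole of the stand; origin as for the lock pin, 52 mm tall above it. Leave it there.
- canister: Bystander: open steel canister, 64 mm across, 140 mm tall; origin under its centre.
- amber_bottle: Bystander: amber bottle, 64 mm across, 170 mm tall; origin under its centre.
- white_bottle: Bystander: white bottle, 52 mm across, 150 mm tall; origin under its centre.
- carton: Bystander: white carton 90 x 140 x 70 mm; origin under its centre.
- dish: Bystander: steel bowl, 110 mm across, 30 mm tall; origin under its centre.
- tape_roll: Bystander: paper-coloured roll, 60 mm across, 25 mm tall; origin under its centre.

How it is judged:
By the outcome, as a careful person would: the job done as asked, in the order asked, and still so for the second after the job is handed in, with the robot touching nothing.
It also fails if it takes over 72 s, if anything falls off the work surface, if the arm or the gripper's body presses on something with over 40 N, if the wrist force passes 120 N, or if a joint passes its speed limit or range.

## Working session

There is one attempt and no reset: what is moved stays moved. The work goes in short steps, Python scripts to look and compute and a tool call to move; the robot and the scene stay as the last step left them, time stands still between calls to the robot, and variables do not carry over. Pictures are saved under pics/ and viewed, about 8 in all and at most 12, crops included, and the job is handed in when it is done.

Besides the shell and the picture viewer there is one more tool, called after ">>>" by a JSON object that holds its "op" and its "data". carry_out: Moves the arm, as the interface text tells. Its arguments: {"type":"object","properties":{"commands":{"type":"array"},"grip":{"type":"number"}},"required":["commands"]}

```bash
mkdir -p pics
cat > h.py <<'E'
import cv2,numpy as np
from workcell import ctrl
def grab(n,tag):
    d=ctrl.get_image(n); cv2.imwrite(f'pics/{tag}.png',d['pixels'])
    np.savez(f'pics/{tag}.npz',**{k:np.array(d[k]) for k in('pixels','intrinsics','rvec','tvec')}); return d
def load(tag): return dict(np.load(f'pics/{tag}.npz'))
def ray(d,uv):
    R=cv2.Rodrigues(np.array(d['rvec'],float))[0]; t=np.array(d['tvec'],float).ravel()
    K=np.array(d['intrinsics'],float)
    v=R.T@np.linalg.inv(K)@np.array([uv[0],uv[1],1.]); return -R.T@t,v
def plane(d,uv,z):
    c,v=ray(d,uv); return c+v*(z-c[2])/v[2]
def proj(d,P): return cv2.projectPoints(np.array(P,float).reshape(-1,3),np.array(d['rvec'],float),np.array(d['tvec'],float),np.array(d['intrinsics'],float),None)[0].reshape(-1,2)
def tri(d1,u1,d2,u2):
    c1,v1=ray(d1,u1);c2,v2=ray(d2,u2)
    s=np.linalg.lstsq(np.c_[v1,-v2],c2-c1,rcond=None)[0]
    a=c1+v1*s[0];b=c2+v2*s[1]; return (a+b)/2,np.linalg.norm(a-b)
E
python3 - <<'E'
from h import *
o=ctrl.get_obs();print(o)
a=grab('side','s0')['pixels'];b=grab('top','t0')['pixels'];c=grab('wrist','w0')['pixels']
for n in('s0','t0'):
    d=load(n);print(n,ray(d,(256,192)))
cv2.imwrite('pics/m0.png',cv2.resize(np.hstack([a,b]),(800,300),interpolation=cv2.INTER_AREA))
E
```

```text
{'t': 0.0, 'qpos': array([-1.27102585e+00,  4.23855710e-01,  1.63069592e+00, -4.17683040e-05,
        1.08861276e+00, -1.90049542e-02]), 'qvel': array([ 0.00034335,  0.00097901, -0.00261177,  0.00072918,  0.00068186,
       -0.00124201]), 'joint_torque': array([-1.00412690e-03, -5.44634414e+01, -2.73669183e+01,  6.43165922e-02,
        2.28799466e-02, -1.04350677e-04]), 'ee_pos': array([ 195.72008424, -592.96552196,  221.89009899]), 'orientation': array([ 2.04956676,  0.33114386, -2.05009939]), 'ft_force': array([-0.14675565,  0.50533153, -0.33189942]), 'moment': array([ 0.00365513, -0.0176697 , -0.00194252]), 'width': 87.31677580883753}
s0 (array([266.36784972, 827.10498722, 821.00127377]), array([ 0.28021015, -0.72144797, -0.6333227 ]))
t0 (array([ 491.49988229,   30.85901982, 1074.39966442]), array([ 0.06511841,  0.00112548, -0.99809923]))
```

View pics/t0.png

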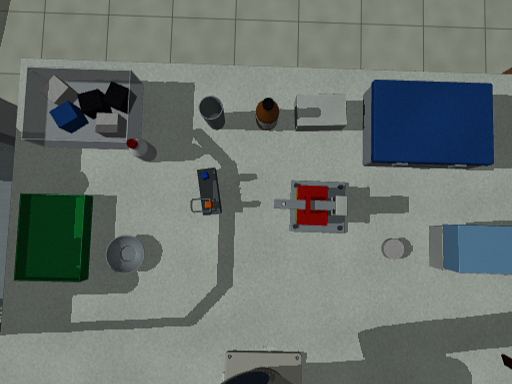

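View pics/s0.png

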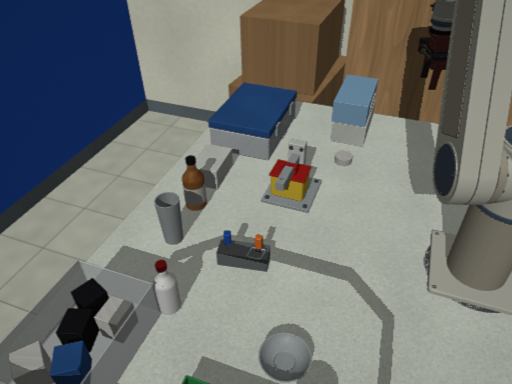

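The top view shows the stand at about (208,190), with the orange pin at (208,205), its loop to the left and the blue spare at (203,175). The bracket arm's end is at about (275,204), with a dark hole dot near (283,204). The side view shows the same layout, with the bracket at (290,180) and the stand at (243,255). I'll zoom in on both.

Run:
```python
from h import *
t=load('t0')['pixels'];s=load('s0')['pixels']
a=cv2.resize(t[155:245,175:355],(800,400),interpolation=cv2.INTER_CUBIC)
b=cv2.resize(s[220:280,205:285],(267,200),interpolation=cv2.INTER_CUBIC)
c=cv2.resize(s[130:220,250:340],(200,200),interpolation=cv2.INTER_CUBIC)
m=np.zeros((600,800,3),np.uint8);m[:400]=a;m[400:,:267]=b;m[400:,300:500]=c
cv2.imwrite('pics/z0.png',m)
for n in('t0','s0'):
    d=load(n);p=d['pixels'];h=cv2.cvtColor(p,cv2.COLOR_BGR2HSV)
    for nm,lo,hi in(('orange',(5,180,100),(16,255,255)),('red',(0,150,60),(4,255,255)),('blue',(105,180,60),(125,255,255))):
        m=cv2.inRange(h,lo,hi);k,l,st,ce=cv2.connectedComponentsWithStats(m)
        print(n,nm,[(st[i].tolist(),ce[i].round(1).tolist()) for i in range(1,k) if st[i,4]>8])
```

```text
t0 orange [([205, 201, 6, 7, 37], [207.4, 204.4])]
t0 red [([127, 139, 9, 9, 57], [130.8, 142.7]), ([297, 185, 31, 40, 880], [311.8, 205.0])]
t0 blue [([371, 80, 123, 84, 9727], [431.7, 121.9]), ([50, 101, 27, 26, 396], [63.2, 113.8]), ([201, 171, 7, 8, 40], [203.9, 174.8])]
s0 orange [([255, 235, 7, 14, 87], [258.1, 241.7])]
s0 red [([270, 160, 41, 23, 432], [291.8, 170.2]), ([155, 260, 11, 8, 70], [160.2, 263.7])]
s0 blue [([0, 0, 145, 214, 21814], [59.9, 83.6]), ([209, 84, 87, 53, 1839], [252.3, 109.7]), ([224, 231, 7, 13, 73], [226.8, 237.4]), ([51, 341, 32, 35, 746], [67.1, 359.4])]
```

View pics/z0.png

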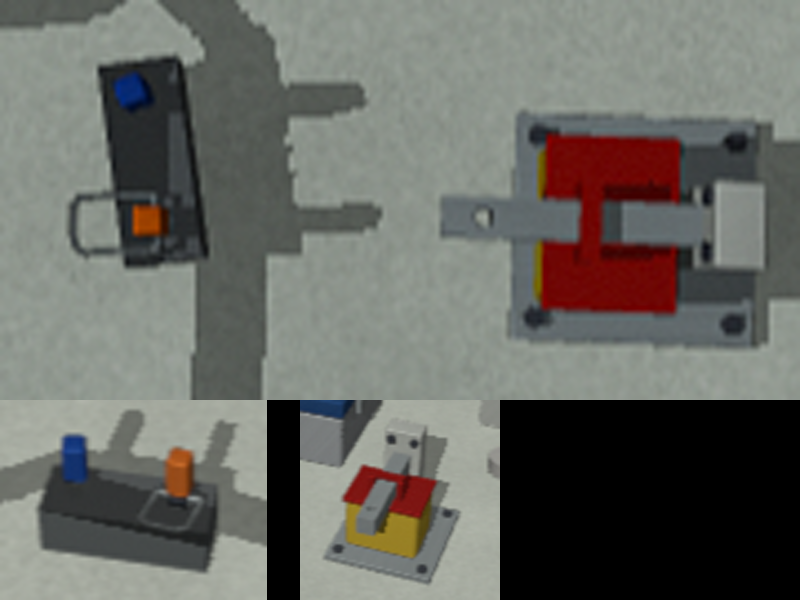

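The crop shows the hole at about (283.9,203.8) in the top view, the grip top at (208.5,204.5) with the loop pointing left, and the arm level along the image row.

Run:
```python
from h import *
t=load('t0');s=load('s0')
f=lambda x,y:((x+.5)/4.4444-.5+175,(y+.5)/4.4444-.5+155)
print('grip tri',tri(t,(207.5,204.4),s,(258.1,241.7)))
print('griptop',plane(t,f(149,220),97))
print('loop end',plane(t,f(73,224),45+9+18), 'legs',plane(t,f(118,195),65),plane(t,f(118,253),65))
print('hole',plane(t,f(484,217),130))
for q in((442,198),(442,237),(578,202),(578,241)): print('arm',plane(t,f(*q),130))
print('arm end',plane(t,f(441,217),130))
print('strap',plane(t,f(592,216),140))
for q in((99,67),(181,57),(207,257),(126,266)): print('stand',plane(t,f(*q),45))
print('spare top',plane(t,f(132,91),97))
w=load('w0');print(ray(w,(256,192)))
o=ctrl.get_obs();print(cv2.Rodrigues(o['orientation'])[0])
```

```text
grip tri (array([519.79620086, 162.89458428,  80.8001218 ]), np.float64(1.7662413634830356))
griptop [519.31623854 158.81076155  97.        ]
loop end [516.30609393 208.62131803  72.        ] legs [535.2197929  182.76241664  65.        ] [499.28481227 181.38268091  65.        ]
hole [525.39337935 -40.17779452 130.        ]
arm [535.80949287 -15.40139743 130.        ]
arm [513.08600999 -15.95404155 130.        ]
arm [535.64470271 -94.96233805 130.        ]
arm [512.88541026 -95.38066202 130.        ]
arm end [524.71363857 -15.08769545 130.        ]
strap [ 527.30473613 -101.88722275  140.        ]
stand [617.26861038 200.95420008  45.        ]
stand [625.19450608 149.12851172  45.        ]
stand [498.40855233 128.19731099  45.        ]
stand [491.38347888 179.01781249  45.        ]
spare top [596.90896675 171.93288242  97.        ]
(array([ 270.67762999, -568.48757481,  383.4421123 ]), array([-0.2646626 , -0.09538693, -0.95966767]))
[[-3.69655867e-04  3.13499715e-01 -9.49588222e-01]
 [ 1.09457249e-03 -9.49587591e-01 -3.13499933e-01]
 [-9.99999333e-01 -1.15528023e-03  7.87246094e-06]]
```

```bash
cat >> h.py <<'E'
from scipy.spatial.transform import Rotation as Ro
def plan(p,yaw,n,tilt=None):
    "rows from the present pose to TCP p (mm), tool x down, tool y at yaw (deg)"
    o=ctrl.get_obs();P=o['ee_pos'];R=Ro.from_rotvec(o['orientation'])
    c,s=np.cos(np.radians(yaw)),np.sin(np.radians(yaw))
    G=Ro.from_matrix(np.array([[0,c,s],[0,s,-c],[-1,0,0]]))
    dv=(R.inv()*G).as_rotvec()
    rows=[]
    for i in range(n):
        Ri=R*Ro.from_rotvec(dv*i/n)
        rows.append([round(float(v),4) for v in Ri.inv().apply((np.array(p)-P)/n/1000)]+[round(float(v),2) for v in np.degrees(dv/n)])
    print('t',o['t'],'at',P.round(1),'f',o['ft_force'].round(1),'w',round(o['width'],1),'yaw',np.degrees(np.arctan2(*R.as_matrix()[[1,0],1])).round(2))
    for r in rows:print(r)
E
python3 -c "
from h import *
plan((518.7,158.3,220),2.5,16)"
```

```text
t 0.15 at [ 195.8 -593.1  222.1] f [-0.5  0.4 -0.1] w 88.0 yaw -71.73
[0.0002, -0.0383, -0.0339, -4.64, -0.0, 0.0]
[0.0002, -0.0354, -0.0369, -4.64, -0.0, 0.0]
[0.0002, -0.0323, -0.0396, -4.64, -0.0, 0.0]
[0.0002, -0.029, -0.0421, -4.64, -0.0, 0.0]
[0.0002, -0.0255, -0.0443, -4.64, -0.0, 0.0]
[0.0002, -0.0218, -0.0462, -4.64, -0.0, 0.0]
[0.0002, -0.018, -0.0478, -4.64, -0.0, 0.0]
[0.0001, -0.0141, -0.0491, -4.64, -0.0, 0.0]
[0.0001, -0.0101, -0.0501, -4.64, -0.0, 0.0]
[0.0001, -0.006, -0.0508, -4.64, -0.0, 0.0]
[0.0001, -0.0019, -0.0511, -4.64, -0.0, 0.0]
[0.0001, 0.0023, -0.0511, -4.64, -0.0, 0.0]
[0.0001, 0.0064, -0.0507, -4.64, -0.0, 0.0]
[0.0001, 0.0105, -0.05, -4.64, -0.0, 0.0]
[0.0001, 0.0145, -0.049, -4.64, -0.0, 0.0]
[0.0001, 0.0184, -0.0477, -4.64, -0.0, 0.0]
```

>>> {"op": "carry_out", "data": {"commands": [[0,-0.038,-0.034,-4.6,0,0],[0,-0.035,-0.037,-4.6,0,0],[0,-0.032,-0.04,-4.6,0,0],[0,-0.029,-0.042,-4.6,0,0],[0,-0.026,-0.044,-4.6,0,0],[0,-0.022,-0.046,-4.6,0,0],[0,-0.018,-0.048,-4.6,0,0],[0,-0.014,-0.049,-4.6,0,0]], "grip": 0.5}}

```text
t: 1.15
ee_pos: [358.2, -208.6, 221.1]
orientation: [1.634, 0.867, -1.632]
ft_force: [1.3, -0.6, 0.1]
width: 43.9
```

>>> {"op": "carry_out", "data": {"commands": [[0,-0.01,-0.05,-4.6,0,0],[0,-0.006,-0.051,-4.6,0,0],[0,-0.002,-0.051,-4.6,0,0],[0,0.002,-0.051,-4.6,0,0],[0,0.006,-0.051,-4.6,0,0],[0,0.01,-0.05,-4.6,0,0],[0,0.015,-0.049,-4.6,0,0],[0,0.018,-0.048,-4.6,0,0]]}}

```text
t: 2.15
ee_pos: [515.7, 184.1, 221.9]
orientation: [1.159, 1.239, -1.156]
ft_force: [0.7, -1.0, -0.9]
width: 43.6
```

```bash
python3 -c "
from h import *
plan((518.7,158.3,170),2.5,4)"
```

```text
t 2.15 at [515.7 184.1 221.9] f [ 0.7 -1.  -0.9] w 43.6 yaw 3.97
[0.013, 0.0003, 0.0065, 0.37, 0.0, -0.03]
[0.013, 0.0003, 0.0065, 0.37, 0.0, -0.03]
[0.013, 0.0004, 0.0065, 0.37, 0.0, -0.03]
[0.013, 0.0004, 0.0065, 0.37, 0.0, -0.03]
```

>>> {"op": "carry_out", "data": {"commands": [[0,0,0.013,0.4,0,0],[0.01,0.001,0.012,0.4,0,0],[0.02,0.001,0.001,0.4,0,0],[0.01,0.001,0,0.4,0,0],[0,0,0,0,0,0]]}}

```text
t: 2.78
ee_pos: [519.7, 156.1, 178.7]
orientation: [1.179, 1.227, -1.18]
ft_force: [0.1, 0.2, -0.2]
width: 44.1
```

```bash
python3 -c "
from h import *
d=grab('wrist','w1')
print(ray(d,(256,192)))
plan((518.7,158.3,66),2.5,4)
h=cv2.cvtColor(d['pixels'],cv2.COLOR_BGR2HSV);m=cv2.inRange(h,(5,180,60),(18,255,255))
k,l,st,ce=cv2.connectedComponentsWithStats(m);print(st,ce)
print('pred',proj(d,[(518.7,158.3,97),(518.7,158.3,61),(516.5,207,72)]))
cv2.imwrite('pics/w1z.png',d['pixels'])"
```

```text
(array([516.98574406, 234.74898357, 340.08762844]), array([ 0.02050037, -0.28091206, -0.9595703 ]))
t 2.825 at [519.9 156.3 179.1] f [-0.6 -0.8  1.1] w 43.9 yaw 2.3
[0.0283, -0.0003, -0.0005, -0.05, 0.01, -0.01]
[0.0283, -0.0003, -0.0005, -0.05, 0.01, -0.01]
[0.0283, -0.0003, -0.0005, -0.05, 0.01, -0.01]
[0.0283, -0.0003, -0.0005, -0.05, 0.01, -0.01]
[[     0      0    512    384 196236]
 [   247    177     18     25    372]] [[255.49944964 191.50152368]
 [255.79032258 190.69623656]]
pred [[251.90584733 197.45633745]
 [252.08479978 186.93455499]
 [251.70445687 139.98929287]]
```

View pics/w1z.png

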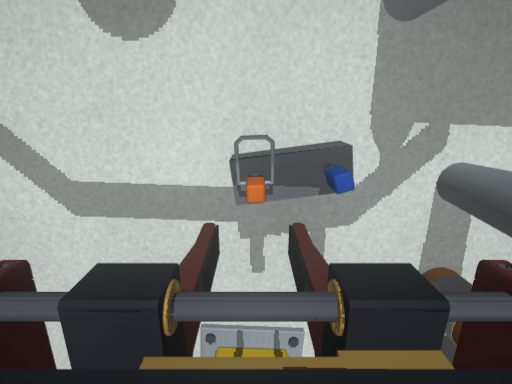

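The wrist view shows the grip blob at (247–264, 177–201), between the fingers at columns 216 and 291. The loop's cross wire is at (254,138) and the spare at (341,180), clear of the fingers.

```bash
python3 -c "
from h import *
d=load('w1');o=ctrl.get_obs();
print('TCP proj',proj(d,[o['ee_pos']]))
a=np.array(plane(d,(255.8,202),97));print('top back edge',a)
print('front low edge',plane(d,(256,176.5),61))
print('loop end',plane(d,(254,138),72))
p=d['pixels']
for r in range(176,204):print(r,p[r,256].tolist())
print('spare',plane(d,(341,180),97))
"
```

```text
TCP proj [[253.03177164 239.92093413]]
top back edge [522.40260859 154.1179949   97.        ]
front low edge [522.24643151 169.43567065  61.        ]
loop end [518.58059356 208.92827728  72.        ]
176 [50, 65, 101]
177 [49, 90, 164]
178 [49, 90, 164]
179 [48, 91, 165]
180 [48, 90, 165]
181 [48, 91, 166]
182 [47, 91, 166]
183 [48, 91, 167]
184 [50, 96, 176]
185 [54, 111, 204]
186 [56, 118, 218]
187 [53, 113, 208]
188 [52, 110, 204]
189 [52, 110, 202]
190 [51, 109, 201]
191 [51, 108, 200]
192 [51, 108, 200]
193 [51, 107, 199]
194 [51, 107, 199]
195 [51, 106, 197]
196 [50, 105, 196]
197 [50, 105, 195]
198 [50, 104, 194]
199 [50, 104, 193]
200 [49, 102, 191]
201 [48, 97, 180]
202 [57, 88, 144]
203 [97, 109, 122]
spare [597.09812758 177.70655756  97.        ]
```

```bash
python3 -c "
from h import *
plan((521,161,66),3.5,6)"
```

```text
t 2.825 at [519.9 156.3 179.1] f [-0.6 -0.8  1.1] w 43.9 yaw 2.3
[0.0189, 0.0002, -0.0008, -0.2, 0.01, -0.0]
[0.0189, 0.0002, -0.0008, -0.2, 0.01, -0.0]
[0.0189, 0.0002, -0.0008, -0.2, 0.01, -0.0]
[0.0189, 0.0002, -0.0008, -0.2, 0.01, -0.0]
[0.0189, 0.0002, -0.0008, -0.2, 0.01, -0.0]
[0.0189, 0.0002, -0.0008, -0.2, 0.01, -0.0]
```

>>> {"op": "carry_out", "data": {"commands": [[0,0.001,-0.0045,-0.6,0,0],[0.02,0,-0.001,-0.6,0,0],[0.02,0,0,0,0,0],[0.02,0,0,0,0,0],[0.02,0,0,0,0,0],[0.02,0,0,0,0,0],[0,0,0,0,0,0]]}}

```text
t: 3.7
ee_pos: [525.4, 164.5, 81.5]
orientation: [1.168, 1.233, -1.153]
ft_force: [-0.2, -0.2, 0.2]
width: 44.0
```

```bash
python3 -c "
from h import *
plan((521,161,66),3.5,2)"
```

```text
t 3.7 at [525.4 164.5  81.5] f [-0.2 -0.2  0.2] w 44.0 yaw 3.71
[0.0077, -0.0024, 0.0016, 0.11, -0.05, -0.31]
[0.0077, -0.0024, 0.0016, 0.11, -0.05, -0.31]
```

>>> {"op": "carry_out", "data": {"commands": [[0.0,-0.005,0.003,0,0,-0.6],[0.007,0,0,0,0,0],[0.008,0,0,0,0,0],[0,0,0,0,0,0]]}}

```text
t: 4.2
ee_pos: [522.1, 161.7, 68.2]
orientation: [1.165, 1.239, -1.157]
ft_force: [0.3, 0.2, 0.8]
width: 43.4
```

```bash
python3 -c "
from h import *
plan((521,161,66),3.5,1)"
```

```text
t 4.2 at [522.1 161.7  68.2] f [0.3 0.2 0.8] w 43.4 yaw 3.74
[0.0022, -0.0011, 0.0007, 0.24, -0.16, -0.22]
```

>>> {"op": "carry_out", "data": {"commands": [[0.002,0,0,0,0,0],[0,0,0,0,0,0],[0,0,0,0,0,0],[0,0,0,0,0,0],[0,0,0,0,0,0]], "grip": 1.0}}

```text
t: 4.82
ee_pos: [522.3, 161.8, 66.3]
orientation: [1.165, 1.239, -1.157]
ft_force: [-1.2, 0.2, -1.5]
width: 17.8
```

```bash
python3 -c "
from h import *
plan((521,161,120),3.5,4);print(ctrl.get_obs()['moment'])"
```

```text
t 4.825 at [522.3 161.8  66.3] f [-1.2  0.2 -1.5] w 17.8 yaw 3.74
[-0.0134, -0.0003, 0.0001, 0.06, -0.04, -0.06]
[-0.0134, -0.0003, 0.0001, 0.06, -0.04, -0.06]
[-0.0134, -0.0003, 0.0002, 0.06, -0.04, -0.06]
[-0.0134, -0.0003, 0.0002, 0.06, -0.04, -0.06]
[-0.05452797 -0.10985793  0.02148612]
```

>>> {"op": "carry_out", "data": {"commands": [[-0.01,0,0,0,0,0],[-0.015,0,0,0,0,0],[-0.02,0,0,0,0,0],[-0.025,0,0,0,0,0],[-0.03,0,0,0,0,0],[-0.03,0,0,0,0,0],[-0.015,0,0,0,0,0],[0,0,0,0,0,0]]}}

```text
t: 5.82
ee_pos: [521.9, 161.4, 222.2]
orientation: [1.168, 1.236, -1.153]
ft_force: [-0.4, -0.5, -0.8]
width: 17.7
```

```bash
python3 -c "
from h import *
print(ctrl.get_obs()['moment'])
plan((524.8,-5,210),0.2,8)"
```

```text
[ 0.00494341 -0.07881825 -0.00230247]
t 5.825 at [521.9 161.4 222.2] f [-0.4 -0.5 -0.8] w 17.7 yaw 3.74
[0.0014, -0.001, 0.0208, 0.44, -0.03, -0.06]
[0.0014, -0.0008, 0.0208, 0.44, -0.03, -0.06]
[0.0015, -0.0007, 0.0208, 0.44, -0.03, -0.06]
[0.0015, -0.0005, 0.0208, 0.44, -0.03, -0.06]
[0.0015, -0.0004, 0.0208, 0.44, -0.03, -0.06]
[0.0015, -0.0002, 0.0208, 0.44, -0.03, -0.06]
[0.0015, -0.0, 0.0208, 0.44, -0.03, -0.06]
[0.0015, 0.0001, 0.0208, 0.44, -0.03, -0.06]
```

>>> {"op": "carry_out", "data": {"commands": [[0,-0.001,0.03,0.5,0,0],[0,-0.001,0.03,0.5,0,0],[0,0,0.03,0.5,0,0],[0,0,0.03,0.5,0,0],[0,0,0.03,0.5,0,0],[0,0,0.03,0.5,0,0],[0,0,0.025,0.5,0,0],[0,0,0,0,0,0]]}}

```text
t: 6.82
ee_pos: [522.5, -49.3, 212.1]
orientation: [1.207, 1.219, -1.209]
ft_force: [0.2, -0.5, -1.1]
width: 17.8
```

```bash
python3 -c "
from h import *
plan((525,-68,222),0.2,2)"
```

```text
t 6.825 at [522.5 -49.3 212.1] f [ 0.2 -0.5 -1.1] w 17.8 yaw 0.22
[-0.005, 0.0012, 0.0093, 0.01, -0.13, 0.19]
[-0.005, 0.0012, 0.0093, 0.01, -0.13, 0.19]
```

>>> {"op": "carry_out", "data": {"commands": [[-0.005,0.002,0.01,0,-0.3,0.4],[-0.005,0,0.008,0,0,0],[0,0,0,0,0,0],[0,0,0,0,0,0]]}}

```text
t: 7.32
ee_pos: [524.2, -66.6, 221.8]
orientation: [1.204, 1.212, -1.206]
ft_force: [0.6, 0.3, -0.7]
width: 17.7
```

```bash
python3 -c "
from h import *
d=grab('wrist','w2');o=ctrl.get_obs();print('TCP proj',proj(d,[o['ee_pos'],(526,-41,130),(526,-16,130)]))
plan((525,-68,222),0.2,1)
cv2.imwrite('pics/w2z.png',cv2.resize(d['pixels'][60:285,130:430],(800,600),interpolation=cv2.INTER_CUBIC))"
```

```text
TCP proj [[252.75968518 239.85408662]
 [255.12283746 169.81751984]
 [255.33719948 142.22135399]]
t 7.375 at [524.3 -66.6 221.8] f [-0.2 -0.3 -1. ] w 17.4 yaw 0.32
[-0.0002, 0.0007, 0.0014, 0.12, 0.03, 0.05]
```

View pics/w2z.png

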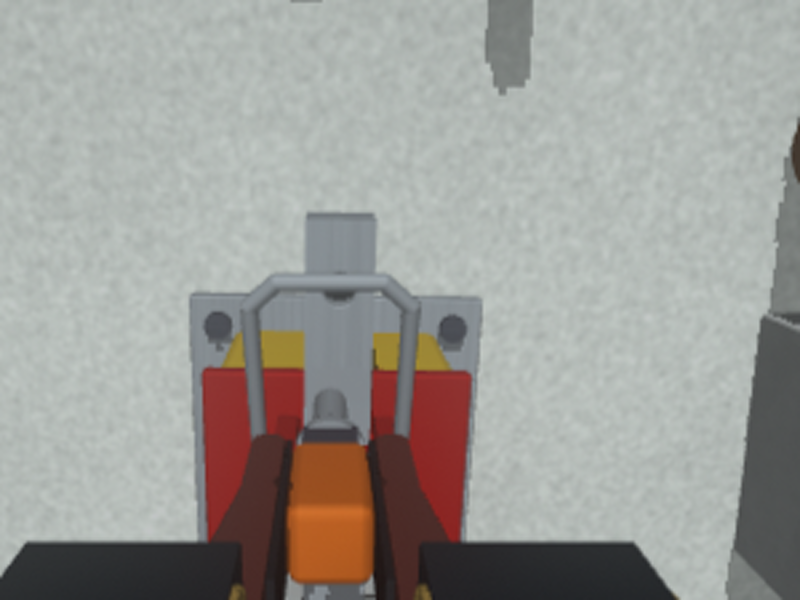

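The wrist crop shows the arm centred at column 340, its end at row 215, and the hole at about (340,291), half under the loop wire. The pin tip is at (330,389), and the grip and loop are both centred at about 330, square to the arm.

```bash
python3 -c "
from h import *
d=load('w2');g=lambda x,y:(130+(x+.5)*.375-.5,60+(y+.5)*.375-.5)
print('tip y+ edge',plane(d,g(330,389),164.5),'collar front',plane(d,g(330,425),202.5))
print('loop end mid',plane(d,g(330,281),200.5+9+18))
print('arm',plane(d,g(306,230),130),plane(d,g(374.5,230),130),plane(d,g(304,350),130),plane(d,g(371.5,350),130),'end',plane(d,g(340,215),130))
print('hole',plane(d,g(340,291),130))
o=ctrl.get_obs();print(o['ee_pos'])
p=d['pixels'];gr=cv2.cvtColor(p,cv2.COLOR_BGR2GRAY)
for r in range(137,178):print(r,gr[r,253:262].tolist())
for r in range(198,222):print(r,gr[r,247:262].tolist())
"
```

```text
tip y+ edge [524.61706978 -63.64885668 164.5       ] collar front [524.62496618 -60.31950962 202.5       ]
loop end mid [524.39175087 -17.8766432  227.5       ]
arm [516.29175373 -19.34351188 130.        ] [539.23084403 -19.20683492 130.        ] [515.45681394 -61.17983451 130.        ] [539.13291551 -61.03469823 130.        ] end [527.62987801 -14.31208624 130.        ]
hole [527.8800606  -40.05323808 130.        ]
[524.25014944 -66.60600224 221.82305135]
137 [194, 192, 190, 190, 191, 191, 188, 183, 182]
138 [189, 188, 186, 186, 188, 191, 188, 183, 182]
139 [163, 161, 160, 159, 162, 174, 171, 167, 167]
140 [121, 121, 120, 121, 121, 121, 121, 120, 121]
141 [124, 124, 124, 125, 125, 124, 123, 123, 123]
142 [134, 132, 135, 135, 135, 134, 131, 131, 130]
143 [140, 139, 141, 142, 141, 142, 143, 142, 141]
144 [140, 138, 141, 142, 141, 142, 143, 142, 141]
145 [140, 139, 141, 141, 141, 141, 143, 142, 140]
146 [140, 138, 141, 141, 141, 141, 143, 142, 141]
147 [140, 138, 141, 142, 141, 141, 143, 141, 140]
148 [140, 138, 141, 141, 140, 141, 142, 140, 140]
149 [140, 138, 141, 142, 141, 141, 142,
[... 2552 characters left out ...]
, 131, 135]
213 [114, 93, 99, 106, 111, 113, 115, 114, 112, 109, 105, 97, 94, 120, 135]
214 [114, 94, 100, 107, 110, 112, 110, 110, 112, 109, 105, 97, 95, 120, 135]
215 [110, 94, 96, 108, 111, 112, 104, 105, 112, 109, 105, 95, 94, 115, 135]
216 [101, 97, 93, 110, 112, 111, 111, 110, 110, 110, 107, 94, 97, 110, 136]
217 [105, 109, 114, 114, 118, 118, 118, 118, 117, 115, 114, 110, 109, 118, 129]
218 [112, 118, 125, 126, 133, 133, 133, 133, 133, 129, 127, 119, 112, 109, 112]
219 [121, 130, 129, 129, 129, 129, 129, 129, 129, 129, 129, 129, 122, 113, 104]
220 [104, 105, 104, 104, 104, 105, 104, 104, 105, 103, 103, 104, 104, 103, 92]
221 [61, 61, 61, 60, 60, 60, 60, 61, 60, 60, 61, 60, 60, 61, 60]
```

>>> {"op": "carry_out", "data": {"commands": [[0,0.002,-0.01,0.3,0,0],[0,0.001,-0.01,0.3,0,0],[0,0,-0.008,0,0,0],[0.01,0,0,0,0,0],[0.01,0,0,0,0,0],[0.005,0,0,0,0,0],[0,0,0,0,0,0]]}}

```text
t: 8.25
ee_pos: [526.8, -35.6, 194.2]
orientation: [1.211, 1.209, -1.214]
ft_force: [-0.2, -0.1, -1.4]
width: 17.5
```

```bash
python3 -c "
from h import *
plan((527.25,-38.1,195),-0.3,1)"
```

```text
t 8.25 at [526.8 -35.6 194.2] f [-0.2 -0.1 -1.4] w 17.5 yaw -0.24
[-0.0008, 0.0005, 0.0025, 0.06, 0.01, 0.14]
```

>>> {"op": "carry_out", "data": {"commands": [[0,0.0005,0.0025,0,0,0.1],[0,0,0,0,0,0]]}}

```text
t: 8.5
ee_pos: [527.5, -38.6, 194.3]
orientation: [1.212, 1.207, -1.213]
ft_force: [0.5, 0.4, -0.9]
width: 17.8
```

```bash
python3 -c "
from h import *
plan((527.25,-38.1,195),-0.3,1)
d=grab('wrist','w3');e=grab('side','s3')
print(proj(e,[(527.5,-39,130)]))
a=cv2.resize(d['pixels'][110:260,180:330],(400,400),interpolation=cv2.INTER_CUBIC)
u,v=proj(e,[(527.5,-39,150)])[0].astype(int)
b=cv2.resize(e['pixels'][v-30:v+30,u-30:u+30],(400,400),interpolation=cv2.INTER_CUBIC)
cv2.imwrite('pics/w3z.png',np.hstack([a,b]))"
```

```text
t 8.5 at [527.5 -38.6 194.3] f [ 0.5  0.4 -0.9] w 17.8 yaw -0.27
[-0.0007, -0.0003, -0.0005, 0.03, 0.02, 0.01]
[[281.31527579 178.39253252]]
```

View pics/w3z.png

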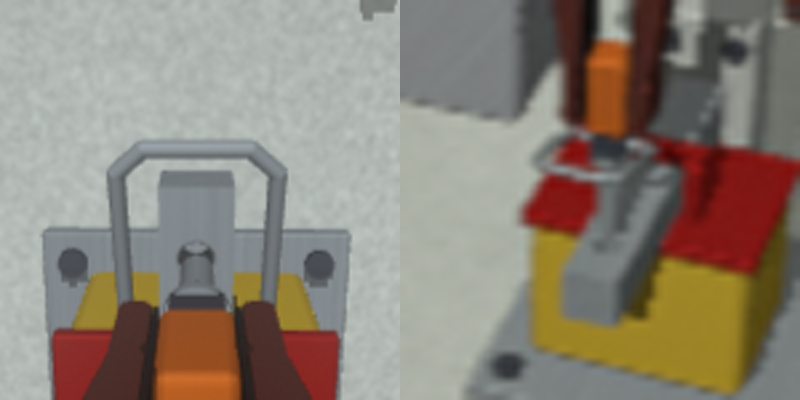

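The wrist half shows the tip over the hole, with the hole's outer rim at about (197,241) and the tip front near row 250. The loop is evenly spaced about the arm (110/285 against 160/234). I'll work out the y offset from the pixel columns.

```bash
python3 -c "
from h import *
d=load('w3');gr=cv2.cvtColor(d['pixels'],cv2.COLOR_BGR2GRAY)
for r in list(range(172,184))+list(range(196,226)):print(r,gr[r,246:263].tolist())
for r in (178,200,203,206,209,212): print(r,plane(d,(253.5,r),130)[1].round(2),plane(d,(253.5,r),137)[1].round(2))
"
```

```text
172 [184, 182, 182, 183, 182, 181, 181, 182, 183, 187, 187, 187, 186, 186, 187, 184, 182]
173 [172, 171, 171, 171, 170, 171, 171, 171, 171, 173, 173, 172, 172, 174, 174, 171, 169]
174 [128, 129, 129, 129, 129, 129, 129, 129, 129, 129, 129, 129, 128, 128, 129, 129, 129]
175 [118, 118, 117, 116, 116, 117, 117, 117, 117, 117, 117, 117, 117, 117, 118, 118, 118]
176 [116, 116, 117, 117, 117, 117, 117, 118, 118, 118, 118, 118, 118, 118, 118, 119, 118]
177 [117, 118, 118, 117, 118, 117, 118, 118, 119, 119, 119, 118, 118, 118, 117, 118, 117]
178 [118, 118, 118, 118, 118, 118, 118, 118, 117, 118, 118, 117, 117, 118, 118, 118, 117]
179 [121, 121, 120, 120, 120, 120, 120, 120, 121, 121, 120, 120, 120, 120, 120, 119, 120]
180 [131, 130, 130, 129, 129, 130, 131, 130, 130, 131, 130, 129, 127, 127, 128, 128, 129]
181 [137, 137, 136, 135, 135, 137, 137, 136, 137, 138, 137, 136, 134, 133, 133, 134, 137]
182 [137, 137, 136, 135, 135, 136, 136, 136, 137, 138, 137, 136, 134, 133, 133, 133, 136]
183 [137, 137, 136, 135, 135, 136, 137, 136, 136, 138, 137, 136, 134, 133, 133, 134, 136]
196 [136, 136, 135, 
[... 1930 characters left out ...]
 131, 131, 131, 128, 126, 118, 112, 107, 110, 119]
219 [110, 120, 128, 128, 128, 128, 128, 128, 128, 128, 128, 127, 127, 122, 112, 102, 94]
220 [103, 103, 103, 103, 103, 103, 103, 103, 103, 103, 103, 103, 103, 103, 102, 93, 61]
221 [61, 62, 62, 61, 62, 62, 61, 61, 61, 61, 62, 61, 62, 61, 61, 62, 61]
222 [62, 61, 61, 61, 61, 61, 61, 61, 62, 62, 61, 61, 61, 61, 61, 61, 62]
223 [61, 62, 61, 61, 61, 60, 61, 61, 60, 60, 61, 61, 60, 61, 61, 61, 60]
224 [61, 61, 61, 61, 62, 60, 61, 61, 61, 61, 61, 61, 61, 61, 61, 61, 61]
225 [67, 66, 67, 67, 66, 67, 67, 66, 67, 67, 67, 66, 67, 66, 66, 67, 67]
178 -14.09 -12.41
200 -33.11 -30.84
203 -35.77 -33.42
206 -38.45 -36.02
209 -41.15 -38.63
212 -43.86 -41.26
```

>>> {"op": "carry_out", "data": {"commands": [[0.003,0,0,0,0,0],[0.003,0,0,0,0,0],[0.002,0,0,0,0,0],[0.002,0,0,0,0,0],[0.001,0,0,0,0,0]]}}

```text
t: 9.22
ee_pos: [527.6, -38.4, 182.9]
orientation: [1.212, 1.207, -1.212]
ft_force: [-0.8, 0.3, -0.9]
width: 17.8
```

```bash
python3 -c "
from h import *
plan((527.25,-38.4,183),-0.3,1);print(ctrl.get_obs()['moment'].round(2))"
```

```text
t 9.225 at [527.6 -38.4 182.9] f [-0.8  0.3 -0.9] w 17.8 yaw -0.26
[-0.0001, -0.0004, -0.0, 0.04, 0.02, -0.01]
[-0.03 -0.11  0.05]
```

The tip is 4 mm below the arm top with no force, so it is in the hole. I'll keep pushing gently.

>>> {"op": "carry_out", "data": {"commands": [[0.004,0,0,0,0,0],[0.004,0,0,0,0,0],[0.004,0,0,0,0,0],[0.004,0,0,0,0,0]]}}

```text
t: 9.72
ee_pos: [527.7, -38.4, 165.9]
orientation: [1.212, 1.206, -1.212]
ft_force: [-0.1, -0.2, -0.3]
width: 18.1
```

```bash
python3 -c "
from h import *
plan((527.4,-38.4,153),-0.3,1);print(ctrl.get_obs()['moment'].round(2))"
```

```text
t 9.725 at [527.7 -38.4 165.9] f [-0.1 -0.2 -0.3] w 18.1 yaw -0.26
[0.0129, -0.0003, -0.0, 0.04, 0.02, -0.03]
[-0.03 -0.07  0.03]
```

>>> {"op": "carry_out", "data": {"commands": [[0.003,0,0,0,0,0],[0.003,0,0,0,0,0],[0.003,0,0,0,0,0],[0.002,0,0,0,0,0],[0,0,0,0,0,0]]}}

```text
t: 10.35
ee_pos: [527.5, -38.4, 153.7]
orientation: [1.212, 1.207, -1.213]
ft_force: [-0.0, 0.5, -1.0]
width: 17.8
```

```bash
python3 -c "
from h import *
plan((527.4,-38.4,151.3),-0.3,1);print(ctrl.get_obs()['moment'].round(2))"
```

```text
t 10.35 at [527.5 -38.4 153.7] f [-0.   0.5 -1. ] w 17.8 yaw -0.25
[0.0024, -0.0001, 0.0, 0.05, 0.01, 0.01]
[-0.03 -0.1   0.02]
```

>>> {"op": "carry_out", "data": {"commands": [[0.001,0,0,0,0,0],[0.001,0,0,0,0,0]]}}

```text
t: 10.6
ee_pos: [527.8, -38.4, 151.8]
orientation: [1.212, 1.207, -1.212]
ft_force: [0.5, -0.1, -0.2]
width: 17.5
```

>>> {"op": "carry_out", "data": {"commands": [[0.0007,0,0,0,0,0]]}}

```text
t: 10.72
ee_pos: [527.8, -38.4, 151.2]
orientation: [1.212, 1.206, -1.212]
ft_force: [-0.8, -0.5, 5.6]
width: 17.8
```

>>> {"op": "carry_out", "data": {"commands": [[0.0007,0,0,0,0,0]]}}

```text
t: 10.85
ee_pos: [527.8, -38.4, 151.1]
orientation: [1.212, 1.207, -1.212]
ft_force: [-4.2, 0.2, 12.3]
width: 18.0
```

The collar touched down at z=151.1 with 12 N. I'll release and rise.

>>> {"op": "carry_out", "data": {"commands": [[0,0,0,0,0,0],[0,0,0,0,0,0],[0,0,0,0,0,0]], "grip": 0.5}}

```text
t: 11.22
ee_pos: [528.2, -38.5, 151.4]
orientation: [1.213, 1.206, -1.212]
ft_force: [0.3, 0.3, 0.2]
width: 42.9
```

>>> {"op": "carry_out", "data": {"commands": [[-0.01,0,0,0,0,0],[-0.02,0,0,0,0,0],[-0.02,0,0,0,0,0],[-0.02,0,0,0,0,0],[0,0,0,0,0,0]]}}

```text
t: 11.85
ee_pos: [528.4, -38.5, 225.4]
orientation: [1.213, 1.205, -1.211]
ft_force: [-0.2, -0.2, -0.4]
width: 44.0
```

```bash
python3 -c "
from h import *
d=grab('wrist','w4');e=grab('side','s4')
a=cv2.resize(d['pixels'][110:260,180:330],(400,400),interpolation=cv2.INTER_CUBIC)
u,v=proj(e,[(527.5,-39,150)])[0].astype(int)
b=cv2.resize(e['pixels'][v-30:v+30,u-30:u+30],(400,400),interpolation=cv2.INTER_CUBIC)
cv2.imwrite('pics/w4z.png',np.hstack([a,b]))
plan((527.8,4.5,205),-0.3,3)"
```

```text
t 11.95 at [527.2 -38.4 223.6] f [-0.7  0.2 -0. ] w 44.0 yaw -0.26
[0.0062, 0.0001, -0.0143, 0.01, 0.0, 0.02]
[0.0062, 0.0001, -0.0143, 0.01, 0.0, 0.02]
[0.0062, 0.0001, -0.0143, 0.01, 0.0, 0.02]
```

View pics/w4z.png

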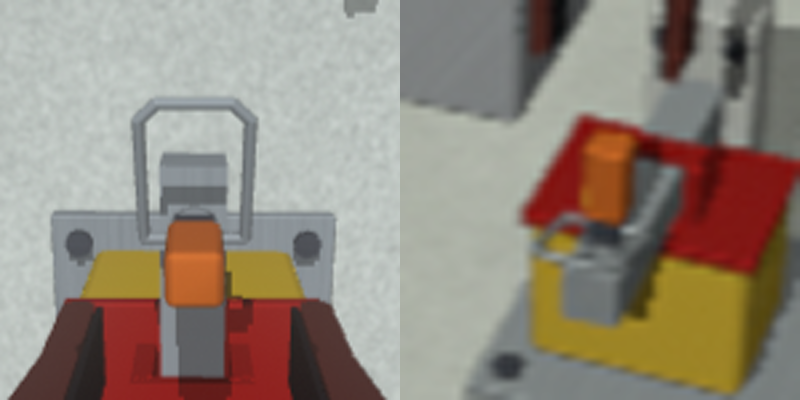

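The wrist half shows the pin seated with the open loop straight out past the arm's end. The loop legs at columns 138 and 250 are even about the arm at 160–226, and the side half agrees. Next I'll shut the fingers and press the loop's end from above.

>>> {"op": "carry_out", "data": {"commands": [[0,0.0,-0.015,0,0,0],[0,0.0,-0.015,0,0,0],[0,0.0,-0.014,0,0,0],[0.015,0,0,0,0,0],[0.015,0,0,0,0,0],[0.01,0,0,0,0,0],[0,0,0,0,0,0]], "grip": 1.0}}

```text
t: 12.82
ee_pos: [524.8, 9.4, 177.1]
orientation: [1.208, 1.213, -1.217]
ft_force: [0.4, 0.7, 0.0]
width: 0.5
```

```bash
python3 -c "
from h import *
plan((527.8,6,175),-0.3,1)"
```

```text
t 12.825 at [524.8   9.4 177.1] f [0.4 0.7 0. ] w 0.5 yaw -0.2
[0.0021, 0.003, 0.0034, 0.1, -0.0, 0.44]
```

>>> {"op": "carry_out", "data": {"commands": [[0,0.003,0.0035,0,0,0.4],[0.006,0,0,0,0,0],[0.006,0,0,0,0,0],[0.005,0,0,0,0,0],[0.004,0,0,0,0,0]]}}

```text
t: 13.45
ee_pos: [529.0, 5.0, 155.7]
orientation: [1.214, 1.205, -1.211]
ft_force: [-0.7, 2.6, 2.2]
width: 0.3
```

```bash
python3 -c "
from h import *
plan((527.8,6,150),-0.3,1)"
```

```text
t 13.45 at [529.    5.  155.7] f [-0.7  2.6  2.2] w 0.3 yaw -0.27
[0.0057, -0.0012, -0.001, 0.03, -0.0, -0.12]
```

>>> {"op": "carry_out", "data": {"commands": [[0.005,-0.001,-0.001,0,0,0],[0.005,0,0,0,0,0],[0.005,0,0,0,0,0],[0.005,0,0,0,0,0]]}}

```text
t: 13.95
ee_pos: [528.7, 6.8, 135.0]
orientation: [1.215, 1.205, -1.209]
ft_force: [-0.3, 0.8, 1.8]
width: 0.4
```

```bash
python3 -c "
from h import *
plan((527.8,6,112),-0.3,1)"
```

```text
t 13.95 at [528.7   6.8 135. ] f [-0.3  0.8  1.8] w 0.4 yaw -0.26
[0.023, -0.0009, 0.0008, 0.04, -0.05, -0.21]
```

>>> {"op": "carry_out", "data": {"commands": [[0.005,0,0.001,0,0,0],[0.005,0,0,0,0,0],[0.005,0,0,0,0,0],[0.004,0,0,0,0,0]]}}

```text
t: 14.45
ee_pos: [528.8, 4.6, 114.6]
orientation: [1.213, 1.204, -1.21]
ft_force: [0.4, -2.4, 1.8]
width: 0.2
```

>>> {"op": "carry_out", "data": {"commands": [[0.004,0,0,0,0,0],[0.003,0,0,0,0,0]]}}

```text
t: 14.7
ee_pos: [529.0, 4.2, 107.1]
orientation: [1.213, 1.203, -1.21]
ft_force: [-0.3, -2.7, 3.2]
width: 0.5
```

```bash
python3 -c "
from h import *
plan((527.8,6,108),-0.3,1)
d=grab('wrist','w5');e=grab('side','s5')
a=cv2.resize(d['pixels'][110:260,180:330],(400,400),interpolation=cv2.INTER_CUBIC)
u,v=proj(e,[(527.5,-30,130)])[0].astype(int)
b=cv2.resize(e['pixels'][v-30:v+30,u-30:u+30],(400,400),interpolation=cv2.INTER_CUBIC)
cv2.imwrite('pics/w5z.png',np.hstack([a,b]))"
```

```text
t 14.7 at [529.    4.2 107.1] f [-0.3 -2.7  3.2] w 0.5 yaw -0.23
[-0.0009, -0.0012, -0.0018, 0.07, 0.07, -0.22]
```

View pics/w5z.png

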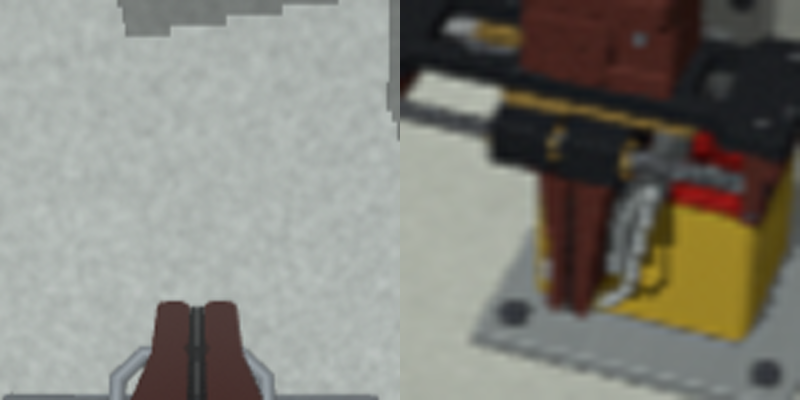

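The loop is well down in both halves, with the fingers still on its cross wire near z≈105 and only light forces, so it hasn't snapped yet. The gripper body is close above the pin, so I'll tilt the hand away (about tool y) while pushing a little further.

>>> {"op": "carry_out", "data": {"commands": [[0.001,-0.001,0,0,-4,0],[0.001,0,0,0,-4,0],[0.001,0,0,0,-4,0],[0.003,0,0,0,0,0]]}}

```text
t: 15.3
ee_pos: [526.8, 4.4, 100.2]
orientation: [1.055, 1.046, -1.306]
ft_force: [0.2, -0.0, 1.2]
width: 0.6
```

```bash
python3 -c "
from h import *
plan((527.8,6,108),-0.3,1)
o=ctrl.get_obs();print(Ro.from_rotvec(o['orientation']).as_matrix().round(3))"
```

```text
t 15.3 at [526.8   4.4 100.2] f [ 0.2 -0.   1.2] w 0.6 yaw -0.33
[-0.0079, 0.001, 0.0001, -0.04, 12.28, -0.11]
[[ 0.001  1.    -0.006]
 [-0.213 -0.006 -0.977]
 [-0.977  0.002  0.213]]
```

The force has dropped to nearly zero, so it has probably snapped. I'll back away outward and look.

>>> {"op": "carry_out", "data": {"commands": [[0,0,-0.01,0,0,0],[0,0,-0.02,0,0,0],[-0.01,0,-0.03,0,0,0],[-0.03,0,-0.03,0,4,0],[-0.04,0,-0.03,0,4,0],[-0.04,0,-0.02,0,4,0],[-0.02,0,0,0,0,0],[0,0,0,0,0,0]]}}

```text
t: 16.3
ee_pos: [526.1, 170.0, 215.6]
orientation: [1.22, 1.216, -1.211]
ft_force: [0.5, -0.1, -0.8]
width: 0.6
```

```bash
python3 -c "
from h import *
plan((527.8,100,220),-0.3,1)
d=grab('top','t6');e=grab('side','s6')
u,v=proj(d,[(527.5,-30,130)])[0].astype(int)
a=cv2.resize(d['pixels'][v-30:v+30,u-30:u+30],(400,400),interpolation=cv2.INTER_CUBIC)
u,v=proj(e,[(527.5,-30,130)])[0].astype(int)
b=cv2.resize(e['pixels'][v-30:v+30,u-30:u+30],(400,400),interpolation=cv2.INTER_CUBIC)
cv2.imwrite('pics/w6z.png',np.hstack([a,b]))"
```

```text
t 16.3 at [526.1 170.  215.6] f [ 0.5 -0.1 -0.8] w 0.6 yaw -0.37
[-0.0052, 0.0021, 0.07, -0.07, -0.61, 0.15]
```

View pics/w6z.png

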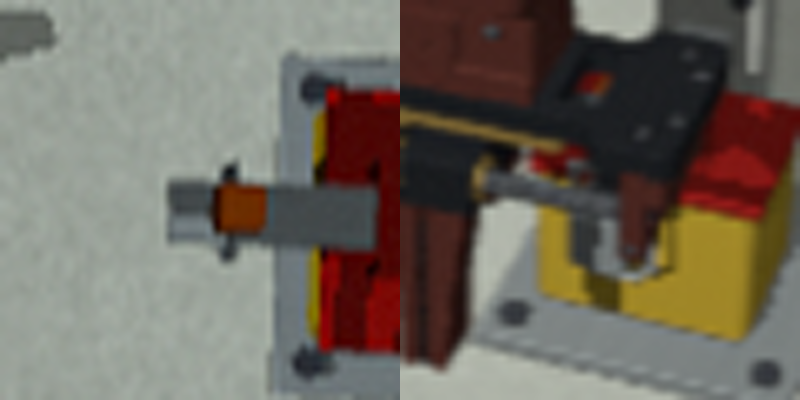

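The top half shows the loop legs end-on on either side of the arm at (229,172) and (229,248), so the loop is shut, straight down. The gripper blocks the side view, so I'll raise it for a last check.

>>> {"op": "carry_out", "data": {"commands": [[-0.04,0,-0.02,0,0,0],[-0.05,0,-0.03,0,0,0],[-0.05,0,-0.03,0,0,0],[-0.05,0,-0.03,0,0,0],[0,0,0,0,0,0]]}}

```text
t: 17.02
ee_pos: [525.1, 280.1, 400.2]
orientation: [1.209, 1.224, -1.229]
ft_force: [0.1, 0.4, -0.4]
width: 0.4
```

```bash
python3 -c "
from h import *
o=ctrl.get_obs();print(o['t'],o['ee_pos'],o['ft_force'],abs(o['qvel']).max())
e=grab('side','s7')
u,v=proj(e,[(527.5,-30,130)])[0].astype(int)
b=cv2.resize(e['pixels'][v-35:v+35,u-35:u+35],(400,400),interpolation=cv2.INTER_CUBIC)
c=cv2.resize(e['pixels'][210:280,205:275],(400,400),interpolation=cv2.INTER_CUBIC)
cv2.imwrite('pics/w7z.png',np.hstack([b,c]))"
```

```text
17.025 [525.09556547 280.07971924 400.22554687] [ 0.11067663  0.43817661 -0.44586422] 0.09557078078748574
```

View pics/w7z.png

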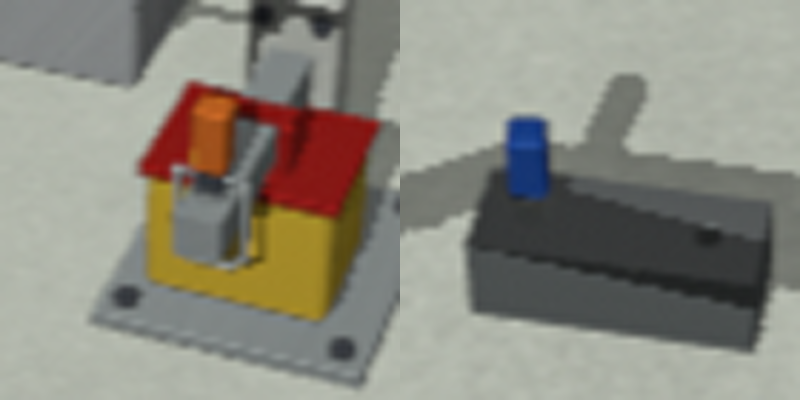

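The side view shows the pin upright on the arm, the loop around the arm from its legs at (178,170) and (245,180) to the cross wire underneath at (235,265), and the spare still in the stand. I'll hand the job in.

```bash
python3 -c "
from h import *
print(ctrl.close_job())"
```

```text
the job is handed in; nothing more can be done
None
```

The sharps bin is locked onto its arm, and the job is handed in at about 17 s on the robot clock. The pin went through the cross hole with no sideways force. I stopped pushing when its collar met the arm, at about 12 N. I then released the pin and pressed the loop down with closed fingers until it snapped shut.

**Last checks:**
- **Pin and loop:** The top and side pictures show the pin upright and the loop hanging straight down around the arm, its cross wire underneath.
- **Spare and stand:** The spare is still in its hole. I did not photograph the other bystanders again; no move went near them.
- **Robot:** The gripper is well clear, and the wrist force reads near zero.

**Disagreements:**
- **Top camera:** It read about 3 mm low in x compared with the wrist camera, so I used the wrist camera for the hole.
- **Loop:** It had not visibly snapped at about 1.06 rad by my estimate. It took another 7 mm of push, with the hand tilted to clear the pin.

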